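# Refit the exhaust silencer on a leather press

### The job

Take the brass exhaust silencer out of the wooden tool block and push its steel tube into the open push-fit port on the press's valve block, past the grip of the seal until it bottoms, upright, pushing firmly but never with more than 25 N. Then let go of it, swing the toggle valve beside it fully over to its other side, and leave the other things on the bench where they are.

Things in the scene. Friction and masses are not known exactly. Their poses are not given: they have to be found in the camera images.
- silencer_center (a point): Exhaust silencer, 104 mm long, 50-90 g: a steel tube 12 mm across and 54 mm long (lowest 4 mm tapered to 8 mm), above it a brass body 22 mm across, 50 mm long. This point: on the axis, half-way up, 52 mm above the foot, 2 mm below the brass body's underside; z up. Starts hanging upright in any one of the tool block's holes, brass resting on the block. Grip the brass body, 27 mm above this point.
- silencer_tip (a point): Centre of the foot of the silencer's steel tube; z up its axis.
- tool_block: Fixed light wooden block 55 (x) x 190 (y) x 65 (z) mm; origin at the centre of its underside. Three upright 15 mm through holes along its y axis, at -68, 0 and +68 mm, hold the silencer, a punch and an awl in any order; fingers closing along its x axis keep clear of the neighbours.
- punch: Bystander in the tool block: dark steel punch, head 19 mm across at most, top 125 mm above the bench. Origin at its foot.
- awl: Bystander in the tool block: awl with a dark wooden bulb handle 28 mm across, top 121 mm above the bench. Origin at its foot.
- valve_block: Fixed aluminium block 90 (x) x 220 (y) x 50 (z) mm; origin at the centre of its underside. On its top along y: a low blanking plug at -92 mm (top 68 mm above the bench), the open push-fit port (upright steel sleeve, 34 mm across) at -45 mm, the toggle valve at +75 mm. A gauge stands out 17 mm from its -x face.
- port_mouth (a point): Centre of the port's open mouth, 102 mm above the bench, z up; bore 14 mm. About 12 mm down, four sprung rubber jaws (the seal) narrow it to 9 mm: pushing the tube through takes 4 to 10 N, then it drags at 2 to 8 N and stays where left. The rigid stop lies unseen 23 to 45 mm below the mouth, different each time: feel for it, as a sharp rise of force (13 N is plainly the stop).
- toggle (a joint): Angle of the toggle valve's lever about the valve block's y axis, rad: starts at 0 to 0.15; at 0 it leans 0.5 rad from upright towards the block's -x side, at 1.0 (fully over) 0.5 rad towards its +x side. Light to move (about 1 N at the ball); stays where it is left.
- toggle_tip (a point): Centre of the 26 mm steel ball at the end of the toggle lever, 70 mm from its pivot, which lies 72 mm above the bench, at x = 0, y = +75 mm of the valve block. Swing it by pushing the ball from its -x side with closed fingers.
Not all that is in view belongs to the job. Of the things shaped like the part that bears silencer_center, the brass one is meant.

How it is judged:
On the way, in this order (a step that is already met when the one before it is completed fails the run):
1. the silencer's tube is bottomed in the port (z of silencer_tip in the frame of stop_face between -0.004 and 0.0015 m and horizontal distance between silencer_tip and stop_face below 0.002 m and angle between silencer_tip's own z axis and vertical below 0.08 rad), for 0.2 s.
2. the toggle valve is swung fully over (value of joint toggle above 0.85 rad), for 0.1 s.
At the end, for the whole second after the job is handed in: The silencer stands upright (within 0.08 rad) in the port with the foot of its tube within 1.5 mm of the stop (and centred on it within 2 mm) and at rest, and the toggle valve stands beyond 0.85 of its 1.0 rad (all of step 1 and value of joint toggle above 0.85 rad and linear speed of silencer below 0.02 m/s); the robot touches nothing.
It fails at once if the silencer is pressed on the port with more than 25 N (contact force between silencer and valve_block above 25 N or contact force between silencer and stop above 25 N).
It fails at once if another thing on the bench is moved by more than 30 mm (distance of any of punch, awl, iron, mallet, glue, spool, wax, pot from where it was at the start of the episode above 0.03 m).
It also fails if it takes over 72 s, if anything falls off the work surface, if the arm or the gripper's body presses on something with over 40 N, if the wrist force passes 120 N, or if a joint passes its speed limit or range.

### The arm

A 6-joint arm with a two-finger parallel gripper is mounted at the origin on the work surface. World frame = base frame: x ahead of the robot, y to its left, z up, the work surface at z = 0. Lengths are in m, angles in rad, forces in N, time in s.
With the tool pointing down it reaches from about 0.25 to 0.775 m from the base axis. Payload 4 kg.
Tool frame: the origin (TCP) lies at the very end of the fingers, on their centre line; the grasp point (between the pads) lies 19 mm behind it; x points along the fingers, y is the direction in which the jaws open and shut, and the axes are right-handed (so a half turn about x gives the same grasp; the last joint's range is limited). The gripper opens to 94 mm and grips with 3 to 60 N. Pads are 16 mm wide; open, the fingers measure 119 mm over their backs; the gripper's body (75 mm by 177 mm) begins 78 mm behind the grasp point.
Start: joints at [-1.229, 0.087, 1.371, -0, 1.684, -0.103], TCP at [0.237, -0.497, 0.206] pointing down, gripper open.
Joint ranges: [-3.1, 3.1], [-0.76, 2.03], [0.27, 2.55], [-1.08, 4.22], [0.17, 2.65], [-2.57, 2.57]. Speed limits (rad/s): [2.79, 2.79, 3.14, 3.14, 3.14, 3.14].

### API

Orientations are given as [roll, pitch, yaw] about the fixed x, y, z axes, in that order (R = Rz(yaw) Ry(pitch) Rx(roll)).
In Python, from bench import robot gives the robot as it stands.
- The arm moves only by the tool carry_out, never from a script. Its argument "targets" is a list of rows, each a list of 5 numbers: the closure, from 0 (fully open) to 1 (shut), then the shift along the tool's x, y, z in cm, then the turn about the tool's x in degrees. In form: [[fingers, tx, ty, tz, turn], ...]. A call has 1 to 20 rows; each row shifts and turns the commanded pose from where the row before left it, along the tool's axes as they then stand; what a row does not reach is not made up. A row lasts 1/10 s, in which the tool goes at most 50 mm and 8.59 degrees, less where a joint would pass 70% of its speed; a pose out of reach is approached as far as the arm can. A call is refused whole if a number of a shift passes 5 or a number of a turn 8.59, either way. A call with a gripper value outside its range is refused whole. The fingers move at their own pace and stop on an object; the grip force is fixed at half the most. Time passes only in rows, so rows that do not move let the fingers close. It gives the time, the measured TCP pose, the force and the opening at its end, in the units of the state.
- robot.get_obs(): the state, without advancing time (a new reading comes with each control period).
- robot.snapshot(name): name is "side" or "top"; returns a dict with "image" (400x640x3 uint8, red, green, blue), "camera_matrix" (3x3 intrinsics, pixels), "pose" (4x4, takes a point from camera to world coordinates). Camera axes: x right, y up, looking along -z (the intrinsics and any distortion apply to the point x, -y, -z); pixel columns grow to the right and rows downward; lengths in m; the calibration is good to about 2 mm. A picture is of the moment at which its call begins. There is no depth.
- robot.close_job(): hands the job in, once; it reports no verdict.
The state is a dict: "time": time; "joint_positions": joint angles; "qvel": joint speeds; "joint_torque": joint torques, N m; "tool_pos": TCP position; "ee_rot": TCP orientation; "wrist_force": force on the tool from outside, world axes, zero at the start; "wrist_torque": the same for the moment, N m; "width": finger opening in m.
Only numpy, scipy, OpenCV 4.12 (cv2) and the standard library are available. Lean on these libraries where they do the work, as an engineer would, in place of code of your own. Each camera call takes 0.05 s, during which the arm holds its last target. There are 200 camera calls.

## Working session

There is one attempt and no reset: what is moved stays moved. The work goes in short steps, Python scripts to look and compute and a tool call to move; the robot and the scene stay as the last step left them, time stands still between calls to the robot, and variables do not carry over. Pictures are saved under pics/ and viewed, about 8 in all and at most 12, crops included, and the job is handed in when it is done.

Besides the shell and the picture viewer there is one more tool, called as name([rows], argument=value, ...), one row to a line, values as JSON. carry_out: Moves the arm, as the interface text tells. Its arguments: {"type":"object","properties":{"targets":{"type":"array","items":{"type":"array","items":{"type":"number"}}}},"required":["targets"]}

```bash
mkdir -p pics && cat > h.py <<'E'
import cv2, numpy as np
from bench import robot
def snap(n,f):
    s=robot.snapshot(n); cv2.imwrite(f,s["image"][:,:,::-1]); np.savez(f+'.npz',K=s["camera_matrix"],P=s["pose"]); return s
def ray(s,u,v):
    K=s["camera_matrix"] if "camera_matrix" in s else s["K"]; P=s["pose"] if "pose" in s else s["P"]
    d=np.linalg.inv(K)@[u,v,1]; d=P[:3,:3]@[d[0],-d[1],-d[2]]
    return P[:3,3],d
def onz(s,u,v,z):
    o,d=ray(s,u,v); return o+d*(z-o[2])/d[2]
def proj(s,p):
    K=s["camera_matrix"] if "camera_matrix" in s else s["K"]; P=s["pose"] if "pose" in s else s["P"]
    c=P[:3,:3].T@(np.array(p)-P[:3,3]); q=K@[c[0],-c[1],-c[2]]; return q[:2]/q[2]
E
python3 - <<'E'
from h import *
for n in("top","side"):
    s=snap(n,f"pics/{n}1.png"); print(n,s["camera_matrix"].round(1).tolist(),s["pose"].round(3).tolist(),[k for k in s])
o=robot.get_obs(); print({k:np.round(v,3).tolist() for k,v in o.items()})
E
```

```text
top [[493.5, 0.0, 312.4], [0.0, 493.5, 206.0], [0.0, 0.0, 1.0]] [[-0.017, 0.997, -0.081, 0.454], [-1.0, -0.018, -0.016, -0.043], [-0.017, 0.081, 0.997, 1.153], [0.0, 0.0, 0.0, 1.0]] ['image', 'camera_matrix', 'pose']
side [[378.0, 0.0, 316.2], [0.0, 378.0, 198.7], [0.0, 0.0, 1.0]] [[0.696, 0.366, -0.618, 0.031], [-0.718, 0.336, -0.609, -0.504], [-0.015, 0.868, 0.497, 0.491], [0.0, 0.0, 0.0, 1.0]] ['image', 'camera_matrix', 'pose']
{'time': 0.1, 'joint_positions': [-1.229, 0.088, 1.372, -0.0, 1.684, -0.103], 'qvel': [-0.002, -0.002, -0.003, -0.001, 0.0, -0.0], 'joint_torque': [0.003, -34.125, -30.33, 0.072, 0.03, -0.0], 'tool_pos': [0.236, -0.496, 0.204], 'ee_rot': [-1.664, 1.569, 1.922], 'wrist_force': [-0.594, 0.882, 0.821], 'wrist_torque': [-0.012, -0.005, 0.027], 'width': 0.094}
```

View pics/top1.png

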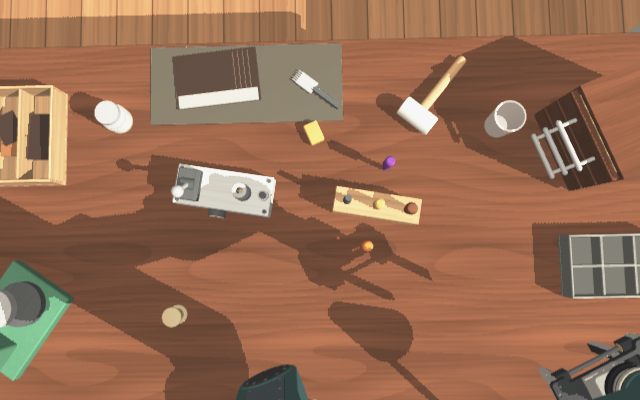

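View pics/side1.png

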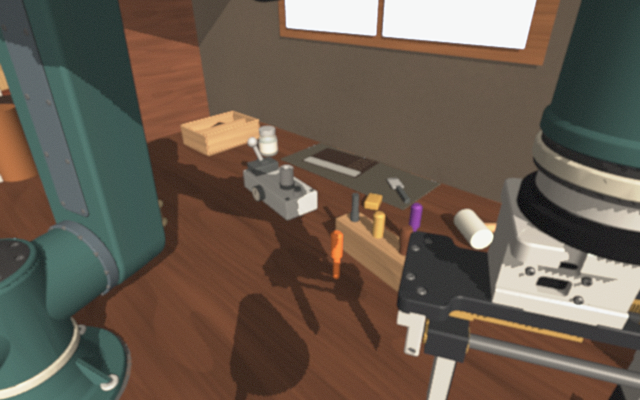

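Top view: the tool block is at about (377,205), holding a punch (347,199), a yellow item (380,204) and the awl (412,208). The valve block is at (224,190), with its port at (240,190) and toggle ball at (178,191). Things shaped like the silencer are orange (368,246), purple (390,162) and yellow/brass (380,204). The brass one in the block's middle hole fits, and I'll confirm it in an enlarged crop.

```bash
python3 - <<'E'
from h import *
t=cv2.imread("pics/top1.png"); s=cv2.imread("pics/side1.png")
a=cv2.resize(t[145:265,160:440],None,fx=2.85,fy=2.85,interpolation=cv2.INTER_CUBIC)[:,:798]
b=cv2.resize(s[120:300,230:450],None,fx=1.4,fy=1.4,interpolation=cv2.INTER_CUBIC)
c=np.zeros((a.shape[0]+b.shape[0],798,3),np.uint8); c[:a.shape[0],:a.shape[1]]=a; c[a.shape[0]:,:b.shape[1]]=b
cv2.imwrite("pics/crop1.png",c); print(c.shape)
# wood & aluminium masks
hsv=cv2.cvtColor(t,cv2.COLOR_BGR2HSV)
for p in [(360,205),(200,200),(230,205),(380,204),(255,200),(300,200)]: print(p,hsv[p[1],p[0]])
T=np.load("pics/top1.png.npz"); 
for n,u,v,z in [("silc",380,204,.115),("awl",412,208,.12),("punch",347,199,.125),("port",240,190,.102),("ball",178,191,.133),("or",368,246,.1),("pu",390,162,.1)]: print(n,onz(T,u,v,z).round(3))
E
```

```text
(594, 798, 3)
(360, 205) [ 23  80 247]
(200, 200) [ 24  16 217]
(230, 205) [ 24  16 217]
(380, 204) [ 27 100 247]
(255, 200) [ 24  16 218]
(300, 200) [ 10 137 167]
silc [ 0.54  -0.168  0.115]
awl [ 0.53  -0.234  0.12 ]
punch [ 0.551 -0.099  0.125]
port [0.577 0.129 0.102]
ball [0.574 0.254 0.133]
or [ 0.452 -0.142  0.1  ]
pu [ 0.632 -0.194  0.1  ]
```

View pics/crop1.png

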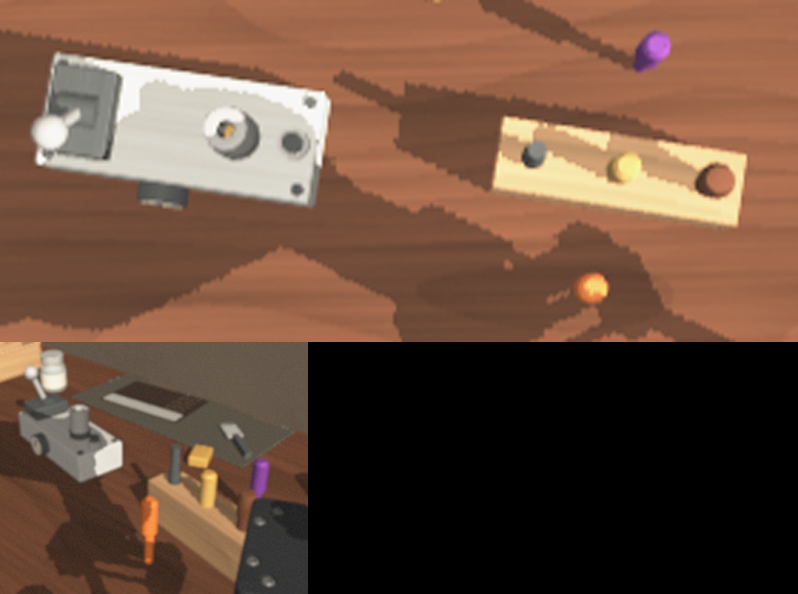

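The crop confirms it: the brass silencer is in the block's middle hole, at top (380,204). The orange and purple look-alikes stand outside the block. Next I measure it more finely.

```bash
python3 - <<'E'
from h import *
t=cv2.imread("pics/top1.png"); s=cv2.imread("pics/side1.png")
T=np.load("pics/top1.png.npz"); S=np.load("pics/side1.png.npz")
ht=cv2.cvtColor(t,cv2.COLOR_BGR2HSV); hs=cv2.cvtColor(s,cv2.COLOR_BGR2HSV)
print(ht[194:216:2,370:392:2,:2].tolist()[5]); 
print("side",hs[205:245:6,370:388:3].tolist()[3])
def blob(h,lo,hi,box):
    m=np.zeros(h.shape[:2],np.uint8); x0,y0,x1,y1=box
    m[y0:y1,x0:x1]=cv2.inRange(h,np.array(lo),np.array(hi))[y0:y1,x0:x1]
    n,l,st,c=cv2.connectedComponentsWithStats(m); i=1+np.argmax(st[1:,4]); return st[i].tolist(),c[i].round(2).tolist(),(l==i).astype(np.uint8)
a=blob(ht,(24,90,120),(32,255,255),(365,190,395,220)); print("brass top",a[:2])
b=blob(hs,(19,90,80),(32,255,255),(368,205,390,245)); print("brass side",b[:2])
# aluminium block
v=blob(ht,(0,0,100),(180,45,255),(165,155,285,222)); r=cv2.minAreaRect(max(cv2.findContours(v[2],0,1)[0],key=cv2.contourArea)); print("alu",v[:2],r)
w=blob(ht,(15,50,140),(32,140,255),(325,180,430,230)); r=cv2.minAreaRect(max(cv2.findContours(w[2],0,1)[0],key=cv2.contourArea)); print("wood",w[:2],r)
for rr,z in((r,.065),):
    print(onz(T,*r[0],.065), [onz(T,*q,.065).round(3).tolist() for q in cv2.boxPoints(r)])
# gray detail of port
g=cv2.cvtColor(t,cv2.COLOR_BGR2GRAY); print(g[178:204,228:256])
E
```

```text
[[15, 112], [16, 117], [18, 128], [18, 138], [26, 104], [27, 100], [27, 98], [27, 98], [15, 112], [15, 111], [15, 112]]
side [[13, 112, 123], [17, 133, 136], [18, 151, 206], [20, 140, 235], [19, 145, 234], [15, 141, 96]]
brass top ([377, 200, 8, 8, 45], [380.51, 203.13])
brass side ([376, 214, 8, 24, 128], [379.44, 225.26])
alu ([171, 164, 105, 53, 3864], [223.68, 189.93]) ((222.465087890625, 189.73558044433594), (102.03449249267578, 40.30087661743164), 8.426969528198242)
wood ([333, 186, 89, 38, 1890], [376.17, 205.61]) ((377.0888977050781, 205.2982177734375), (86.45816802978516, 26.507553100585938), 9.039482116699219)
[ 0.54154549 -0.16789026  0.065     ] [[0.529, -0.069, 0.065], [0.587, -0.079, 0.065], [0.554, -0.267, 0.065], [0.496, -0.256, 0.065]]
[[208 210 209 209 209 210 209 210 210 210 210 210 210 210 210 209 210 209
  210 211 211 211 217 240 242 247 247 247]
 [210 210 210 210 209 209 209 209 210 209 211 210 211 211 212 212 212 210
  211 211 210 210 211 211 217 240 242 247]
 [209 210 211 209 210 210 210 210 210 211 210 210 211 211 211 211 211 211
  212 212 212 212 213 212 213
[... 2005 characters left out ...]
213 214 213 213 214 214 212 187 151 123 121 117 111 112 113 112 108 106
   93  86 125 187 213 214 214 214 214 214]
 [212 213 213 213 213 214 214 213 199 176 130  97 106 106 103 101  94  92
   97 128 190 214 214 214 215 214 214 214]
 [212 212 211 212 213 213 213 213 213 211 189 171 144 104 105 121 123 149
  179 190 215 215 215 214 215 215 215 215]
 [210 211 210 210 211 212 212 212 213 213 214 213 196 177 178 186 188 203
  215 215 215 216 216 216 216 215 215 216]
 [209 210 210 209 210 210 210 210 211 211 212 212 213 213 213 214 214 215
  215 215 216 216 216 216 216 216 216 216]
 [210 210 209 208 209 209 209 210 209 210 210 210 211 212 212 213 213 213
  214 214 215 215 215 216 216 216 217 216]]
```

```bash
python3 - <<'E'
from h import *
T=np.load("pics/top1.png.npz"); S=np.load("pics/side1.png.npz")
print("brass cap",onz(T,380.3,203.3,.115),"port",onz(T,238.5,189.4,.102))
p=onz(T,380.3,203.3,.115)
print("side pred brass top/mid/bot",proj(S,p),proj(S,[p[0],p[1],.09]),proj(S,[p[0],p[1],.065]))
q=onz(T,238.5,189.4,.102); print("side pred port",proj(S,q))
print("ball",onz(T,178,191,.1334), "punch",onz(T,347.3,199,.125),"awl",onz(T,411.5,208,.12))
s=cv2.imread("pics/side1.png"); cv2.imwrite("pics/crop2.png",cv2.resize(s[130:250,235:435],None,fx=4,fy=4,interpolation=cv2.INTER_CUBIC))
o=robot.get_obs(); from scipy.spatial.transform import Rotation as R
print(R.from_euler("xyz",o["ee_rot"]).as_matrix().round(3), o["tool_pos"])
E
```

```text
brass cap [ 0.54161564 -0.16899107  0.115     ] port [0.57827305 0.13246765 0.102     ]
side pred brass top/mid/bot [380.34349753 213.21676331] [379.43012357 224.3757092 ] [378.54776533 235.15572733]
side pred port [287.05643299 167.27384044]
ball [0.57359156 0.25390872 0.1334    ] punch [ 0.55105433 -0.09922919  0.125     ] awl [ 0.53012767 -0.2332201   0.12      ]
[[-0.001  0.43  -0.903]
 [ 0.002 -0.903 -0.43 ]
 [-1.    -0.002 -0.   ]] [ 0.23647664 -0.49602938  0.20444481]
```

View pics/crop2.png

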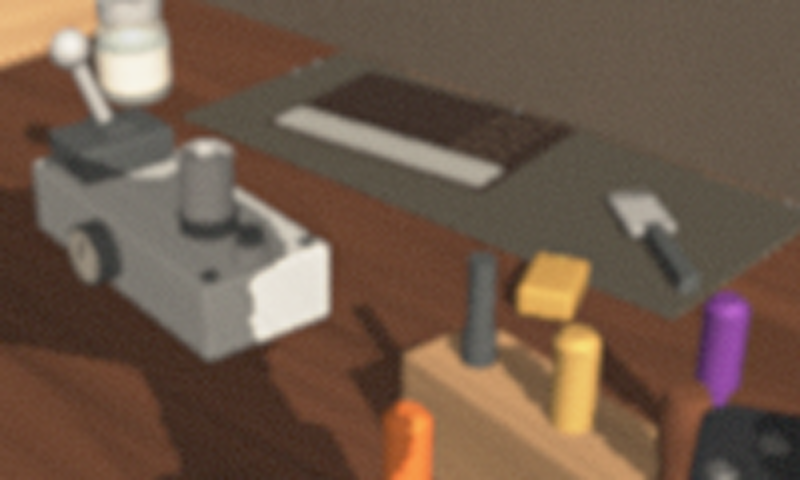

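carry_out([
  [0.35, 0, 0, 0, -5.54],
  [0.35, 0, 0, 0, -5.54],
  [0.35, 0, 0, 0, -5.54],
  [0.35, 0, 0, 0, -5.54],
  [0.35, 0, 0, 0, -5.54],
  [0.35, 0, 0, 0, -5.54],
  [0.35, 0, 0, 0, -5.54],
  [0.35, 0, 0, 0, -5.54],
  [0.35, 0, 0, 0, -5.54],
  [0.35, 0, 0, 0, -5.54],
  [0.35, 0, 1.25, -1.85, 0],
  [0.35, 0, 2.5, -3.7, 0],
  [0.35, 0, 2.5, -3.7, 0],
  [0.35, 0, 2.5, -3.7, 0],
  [0.35, 0, 2.5, -3.7, 0],
  [0.35, 0, 2.5, -3.7, 0],
  [0.35, 0, 2.5, -3.7, 0],
  [0.35, 0, 2.5, -3.7, 0],
  [0.35, 0, 2.5, -3.7, 0],
  [0.35, 0, 2.5, -3.7, 0],
])

```text
time: 2.1
tool_pos: [0.5276, -0.1854, 0.205]
ee_rot: [-1.524, 1.57, 3.029]
wrist_force: [0.4, -1.4, -0.4]
width: 0.0611
```

carry_out([
  [0.35, 0, 1.25, -1.85, 0],
  [0.35, 0, 0, 0, 0],
  [0.35, 0, 0, 0, 0],
  [0.35, 0, 0, 0, 0],
])

```text
time: 2.5
tool_pos: [0.5413, -0.1717, 0.2052]
ee_rot: [-1.028, 1.57, -2.759]
wrist_force: [-0.3, 0.0, 0.3]
width: 0.0609
```

```bash
cat > st.py <<'E'
from h import *
from scipy.spatial.transform import Rotation as R
import sys
o=robot.get_obs(); M=R.from_euler("xyz",o["ee_rot"]).as_matrix()
print("t",o["time"],"tcp",o["tool_pos"].round(4) if hasattr(o["tool_pos"],'round') else o["tool_pos"],"F",np.round(o["wrist_force"],2),"w",o["width"]);print(M.round(4).tolist())
if len(sys.argv)>3:
    print("delta cm tool",(M.T@(np.array([float(a) for a in sys.argv[1:4]])-o["tool_pos"])*100).round(2))
E
python3 st.py .541 -.169 .072
```

```text
t 2.5 tcp [ 0.5413 -0.1717  0.2052] F [-0.26  0.01  0.29] w 0.060911072569929725
[[-0.0009, 0.9872, -0.1597], [-0.0003, -0.1597, -0.9872], [-1.0, -0.0008, 0.0005]]
delta cm tool [13.32 -0.06 -0.27]
```

carry_out([
  [0.35, 1.3, -0.06, -0.27, 0],
  [0.35, 2.5, 0, 0, 0],
  [0.35, 2.5, 0, 0, 0],
  [0.35, 2.5, 0, 0, 0],
  [0.35, 2.5, 0, 0, 0],
  [0.35, 1.0, 0, 0, 0],
  [0.35, 0.6, 0, 0, 0],
  [0.35, 0.3, 0, 0, 0],
  [0.35, 0, 0, 0, 0],
  [0.35, 0, 0, 0, 0],
])

```text
time: 3.5
tool_pos: [0.5427, -0.1684, 0.0748]
ee_rot: [1.304, 1.568, -0.426]
wrist_force: [0.4, -0.4, 0.1]
width: 0.0612
```

carry_out([
  [1, 0, 0, 0, 0],
  [1, 0, 0, 0, 0],
  [1, 0, 0, 0, 0],
  [1, 0, 0, 0, 0],
  [1, 0, 0, 0, 0],
  [1, 0, 0, 0, 0],
  [1, 0, 0, 0, 0],
  [1, 0, 0, 0, 0],
])

```text
time: 4.3
tool_pos: [0.542, -0.168, 0.0735]
ee_rot: [1.381, 1.571, -0.349]
wrist_force: [0.5, 0.0, 0.2]
width: 0.0214
```

```bash
python3 st.py .541 -.169 .072; python3 -c "
from h import *
snap('side','pics/side2.png')"
```

```text
t 4.3 tcp [ 0.542  -0.168   0.0735] F [0.52 0.02 0.17] w 0.021381626387527632
[[0.0002, 0.9874, -0.1584], [-0.0001, -0.1584, -0.9874], [-1.0, 0.0002, 0.0]]
delta cm tool [ 0.15 -0.08  0.11]
```

carry_out([
  [1, -0.5, 0, 0, 0],
  [1, -1.5, 0, 0, 0],
  [1, -2.5, 0, 0, 0],
  [1, -3, 0, 0, 0],
  [1, -3, 0, 0, 0],
  [1, -2.5, 0, 0, 0],
  [1, -1.5, 0, 0, 0],
  [1, -0.5, 0, 0, 0],
  [1, 0, 0, 0, 0],
  [1, 0, 0, 0, 0],
])

```text
time: 5.35
tool_pos: [0.5413, -0.1678, 0.2219]
ee_rot: [-1.764, 1.568, 2.789]
wrist_force: [-0.6, 0.6, -1.4]
width: 0.0217
```

```bash
python3 st.py .578 .132 .224; python3 -c "
from h import *
s=snap('side','pics/side3.png');cv2.imwrite('pics/c3.png',cv2.resize(s['image'][120:300,235:455,::-1],None,fx=3,fy=3,interpolation=cv2.INTER_CUBIC))"
```

```text
t 5.35 tcp [ 0.5413 -0.1678  0.2219] F [-0.62  0.64 -1.43] w 0.02167650376917221
[[-0.0027, 0.9874, -0.1584], [0.001, -0.1584, -0.9874], [-1.0, -0.0028, -0.0006]]
delta cm tool [ -0.19  -1.12 -30.18]
```

View pics/c3.png

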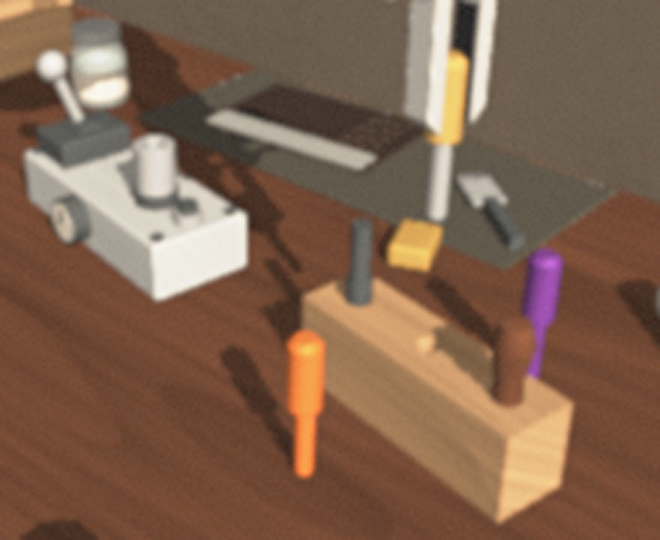

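The side view shows the silencer held upright between the fingers, with its foot at about (380,193). The hole is empty and its neighbours haven't moved. I carry it over to the port.

carry_out([
  [1, 0, -0.05, -1, 0],
  [1, 0, -0.1, -2, 0],
  [1, 0, -0.1, -3, 0],
  [1, 0, -0.1, -3, 0],
  [1, 0, -0.12, -3, 0],
  [1, 0, -0.12, -3, 0],
  [1, 0, -0.12, -3, 0],
  [1, 0, -0.1, -3, 0],
  [1, 0, -0.1, -3, 0],
  [1, 0, -0.1, -3, 0],
  [1, 0, -0.07, -2, 0],
  [1, 0, -0.04, -1, 0],
  [1, 0, 0, -0.2, 0],
  [1, 0.7, 0, 0, 0],
  [1, 1.5, 0, 0, 0],
  [1, 1.2, 0, 0, 0],
  [1, 0, 0, 0, 0],
  [1, 0, 0, 0, 0],
  [1, 0, 0, 0, 0],
  [1, 0, 0, 0, 0],
])

```text
time: 7.4
tool_pos: [0.5791, 0.1319, 0.1903]
ee_rot: [1.794, 1.569, 0.064]
wrist_force: [0.4, 0.7, 0.5]
width: 0.0214
```

```bash
python3 st.py .578 .132 .18; python3 - <<'E'
from h import *
s=snap('side','pics/side4.png');o=robot.get_obs();p=np.array(o["tool_pos"])
for d,n in((-.0625,'tip'),(-.0085,'brass underside'),(.017,"mid")): print(n,proj(s,p+[0,0,d]))
for z in(.102,.05): print('port',proj(s,[.578,.132,z]))
im=s['image'][:,:,::-1]
cv2.imwrite('pics/c4.png',cv2.resize(im[100:200,240:340],None,fx=6,fy=6,interpolation=cv2.INTER_CUBIC))
E
```

```text
t 7.4 tcp [0.5791 0.1319 0.1903] F [0.45 0.66 0.53] w 0.021409000081821075
[[0.0014, 0.9873, -0.1586], [0.0001, -0.1586, -0.9873], [-1.0, 0.0014, -0.0003]]
delta cm tool [ 1.03 -0.11  0.  ]
tip [286.90035474 157.46678695]
brass underside [285.66394065 136.07322385]
mid [285.05349354 125.51071177]
port [287.10200132 167.36412908]
port [288.20542708 186.28140494]
```

View pics/c4.png

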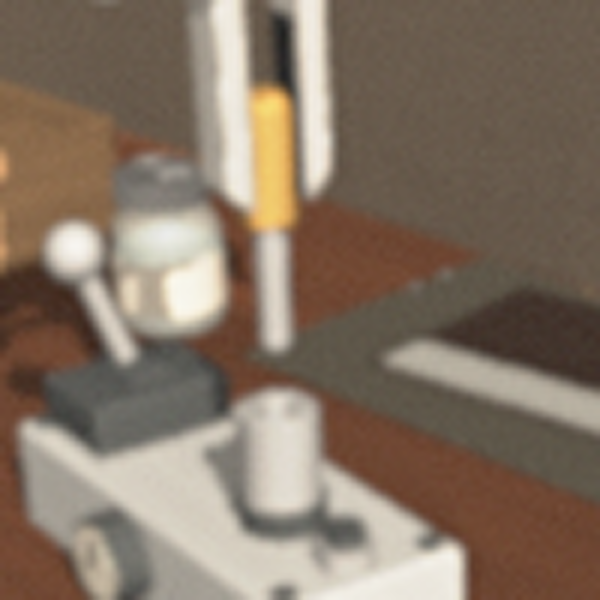

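The side view shows the tube above and close in line with the sleeve: foot at about (286,158), mouth at about (286.3,166.7). I measure both axes at sub-pixel level.

```bash
python3 - <<'E'
from h import *
S=np.load("pics/side4.png.npz"); g=cv2.imread("pics/side4.png").astype(float); sat=g.max(2)-g.min(2); gr=g.mean(2)
def edges(r,c0,c1):
    x=np.abs(np.gradient(cv2.GaussianBlur(g,(1,3),0)[r,c0:c1].sum(1))); h=(c1-c0)//2
    f=lambda y,o:(np.sum(np.arange(len(y))*y**2)/np.sum(y**2))+o
    return f(x[:h],c0),f(x[h:],c0+h)
for n,rs,c0,c1 in(("tube",range(141,156),280,292),("brass",range(120,135),279,293),("sleeve",range(170,182),277,297)):
    e=np.array([edges(r,c0,c1) for r in rs]); print(n,[(r,*q.round(1)) for r,q in zip(rs,e)][::4], "centre fit",np.polyfit(list(rs),e.mean(1),1), "mid",np.median(e.mean(1)),"row",np.mean(rs))
print(gr[150:166,283:290].astype(int)); print(gr[160:176,280:294].astype(int))
o=[.5791,.1319]
for z in(.1278,.135,.145,.16,.075,.085,.09): print(z,proj(S,[*(o if z>.1 else [.578,.132]),z]).round(2))
b=proj(S,[.578,.132,.102])
for d in([.001,0,0],[0,.001,0],[0,0,.001]): print(d,proj(S,np.array([.578,.132,.102])+d)-b)
E
```

```text
tube [(141, np.float64(282.4), np.float64(287.5)), (145, np.float64(282.5), np.float64(287.5)), (149, np.float64(283.0), np.float64(287.6)), (153, np.float64(283.2), np.float64(287.9))] centre fit [5.68001971e-02 2.76824930e+02] mid 285.2511593157416 row 148.0
brass [(120, np.float64(280.7), np.float64(289.5)), (124, np.float64(281.3), np.float64(289.7)), (128, np.float64(281.3), np.float64(289.8)), (132, np.float64(281.3), np.float64(288.5))] centre fit [-6.54591082e-02  2.93522376e+02] mid 285.455962278885 row 127.0
sleeve [(170, np.float64(281.9), np.float64(292.5)), (174, np.float64(281.1), np.float64(292.6)), (178, np.float64(281.5), np.float64(293.9))] centre fit [8.76702199e-03 2.85350889e+02] mid 286.7523859769849 row 175.5
[[138 185 206 205 178 124  83]
 [136 183 206 206 178 129  87]
 [134 178 208 205 182 134  92]
 [127 178 205 208 184 137  95]
 [128 177 203 208 186 140  95]
 [129 176 206 212 188 143  98]
 [124 171 204 207 183 139  97]
 [111 151 182 187 164 122  90]
 [ 94 118 139 142 124  97  83]
 [ 86  90  99 100  94  85  83]
 [ 78  83  81  85  84  84  85]
 [ 75  78  76  80
[... 656 characters left out ...]
 184 160 118]
 [167 176 181 184 197 210 210 201 191 192 195 190 166 118]
 [155 169 188 195 205 211 214 214 211 210 206 193 164 120]
 [144 162 184 198 205 212 214 220 220 214 209 194 163 119]
 [139 158 181 193 204 212 214 217 217 214 209 197 167 125]
 [133 155 178 194 206 212 214 217 217 215 209 196 167 126]
 [130 154 178 191 204 213 215 217 218 215 207 195 168 125]
 [129 155 178 193 205 212 214 218 219 216 209 194 171 130]]
0.1278 [286.9  157.45]
0.135 [286.74 154.67]
0.145 [286.51 150.78]
0.16 [286.17 144.85]
0.075 [287.68 177.32]
0.085 [287.47 173.66]
0.09 [287.36 171.82]
[0.001, 0, 0] [ 0.30571173 -0.12923861]
[0, 0.001, 0] [-0.27592845 -0.11757554]
[0, 0, 0.001] [-0.02182798 -0.37422173]
```

Laterally, tube and mouth match within 0.2 mm (residuals −1.1 and −1.05 px). The other direction agrees to about 1 mm, inside the taper's tolerance. I lower it, watching the force.

carry_out([
  [1, 0.7, 0, 0, 0],
  [1, 0.8, 0, 0, 0],
  [1, 0.5, 0, 0, 0],
  [1, 0.3, 0, 0, 0],
  [1, 0.2, 0, 0, 0],
  [1, 0.2, 0, 0, 0],
  [1, 0.2, 0, 0, 0],
  [1, 0, 0, 0, 0],
])

```text
time: 8.25
tool_pos: [0.5786, 0.1319, 0.1603]
ee_rot: [-0.831, 1.571, -2.561]
wrist_force: [-0.1, 1.0, -0.4]
width: 0.0215
```

```bash
python3 st.py .579 .132 .155
```

```text
t 8.25 tcp [0.5786 0.1319 0.1603] F [-0.09  0.97 -0.41] w 0.02154248343540739
[[-0.0002, 0.9874, -0.1584], [-0.0001, -0.1584, -0.9874], [-1.0, -0.0002, 0.0002]]
delta cm tool [ 0.53  0.03 -0.01]
```

carry_out([
  [1, 0.2, 0, 0, 0],
  [1, 0.2, 0, 0, 0],
  [1, 0.2, 0, 0, 0],
  [1, 0, 0, 0, 0],
])

```text
time: 8.65
tool_pos: [0.5786, 0.1319, 0.154]
ee_rot: [-1.049, 1.57, -2.779]
wrist_force: [-0.4, -0.2, -0.7]
width: 0.0215
```

carry_out([
  [1, 0.2, 0, 0, 0],
  [1, 0.2, 0, 0, 0],
  [1, 0, 0, 0, 0],
])

```text
time: 8.95
tool_pos: [0.5787, 0.1321, 0.1509]
ee_rot: [2.176, 1.57, 0.446]
wrist_force: [-1.2, 0.9, 2.2]
width: 0.0214
```

carry_out([
  [1, 0.15, 0, 0, 0],
  [1, 0.15, 0, 0, 0],
  [1, 0, 0, 0, 0],
])

```text
time: 9.25
tool_pos: [0.5788, 0.132, 0.1473]
ee_rot: [1.942, 1.571, 0.212]
wrist_force: [-0.9, 0.4, 1.0]
width: 0.0213
```

carry_out([
  [1, 0.15, 0, 0, 0],
  [1, 0.1, 0, 0, 0],
  [1, 0, 0, 0, 0],
])

```text
time: 9.55
tool_pos: [0.5788, 0.1319, 0.1446]
ee_rot: [-0.209, 1.571, -1.939]
wrist_force: [-1.5, -0.0, 1.8]
width: 0.0213
```

carry_out([
  [1, 0.1, 0, 0, 0],
  [1, 0.1, 0, 0, 0],
  [1, 0, 0, 0, 0],
])

```text
time: 9.85
tool_pos: [0.5788, 0.1319, 0.1427]
ee_rot: [-0.177, 1.571, -1.907]
wrist_force: [-1.0, -0.5, 1.5]
width: 0.0215
```

carry_out([
  [1, 0.1, 0, 0, 0],
  [1, 0.1, 0, 0, 0],
  [1, 0, 0, 0, 0],
])

```text
time: 10.15
tool_pos: [0.5787, 0.1319, 0.1407]
ee_rot: [-0.451, 1.571, -2.181]
wrist_force: [-0.8, 1.4, 3.7]
width: 0.0213
```

carry_out([
  [1, 0.1, 0, 0, 0],
  [1, 0.1, 0, 0, 0],
  [1, 0, 0, 0, 0],
])

```text
time: 10.45
tool_pos: [0.5787, 0.1319, 0.1386]
ee_rot: [-0.659, 1.571, -2.389]
wrist_force: [-0.8, 0.0, 1.7]
width: 0.0214
```

carry_out([
  [1, 0.1, 0, 0, 0],
  [1, 0.1, 0, 0, 0],
  [1, 0, 0, 0, 0],
])

```text
time: 10.75
tool_pos: [0.5787, 0.1319, 0.1367]
ee_rot: [-0.651, 1.571, -2.38]
wrist_force: [-0.0, 0.0, 2.7]
width: 0.0217
```

```bash
python3 st.py .579 .132 .135; python3 -c "
from h import *
s=snap('side','pics/side5.png');cv2.imwrite('pics/c5.png',cv2.resize(s['image'][110:200,240:340,::-1],None,fx=6,fy=6,interpolation=cv2.INTER_CUBIC))"
```

```text
t 10.75 tcp [0.5787 0.1319 0.1367] F [-0.02  0.02  2.7 ] w 0.021669244053068904
[[-0.0001, 0.9874, -0.1584], [-0.0001, -0.1584, -0.9874], [-1.0, -0.0001, 0.0001]]
delta cm tool [ 0.17  0.03 -0.01]
```

View pics/c5.png

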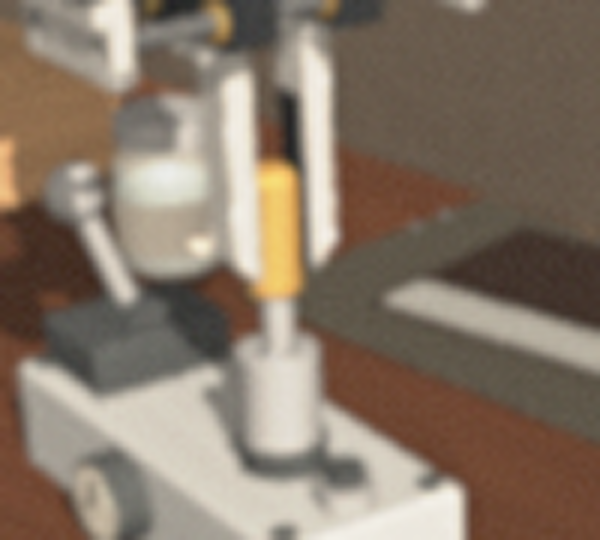

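The tube is inside the sleeve with the grip unchanged (brass underside at about (286,159)). The drag is 2–3 N. I keep going until the stop.

carry_out([
  [1, 0.1, 0, 0, 0],
  [1, 0.1, 0, 0, 0],
  [1, 0, 0, 0, 0],
])

```text
time: 11.1
tool_pos: [0.5787, 0.1319, 0.1347]
ee_rot: [-0.574, 1.571, -2.304]
wrist_force: [-0.3, -0.5, 2.4]
width: 0.0215
```

carry_out([
  [1, 0.1, 0, 0, 0],
  [1, 0.1, 0, 0, 0],
  [1, 0, 0, 0, 0],
])

```text
time: 11.4
tool_pos: [0.5788, 0.132, 0.1338]
ee_rot: [1.72, 1.57, -0.01]
wrist_force: [-2.2, 0.1, 7.0]
width: 0.0216
```

carry_out([
  [1, 0.1, 0, 0, 0],
  [1, 0.1, 0, 0, 0],
  [1, 0, 0, 0, 0],
])

```text
time: 11.7
tool_pos: [0.5789, 0.132, 0.1337]
ee_rot: [1.847, 1.569, 0.117]
wrist_force: [-3.3, -0.5, 11.4]
width: 0.0212
```

carry_out([
  [1, 0.1, 0, 0, 0],
  [1, 0, 0, 0, 0],
  [1, 0, 0, 0, 0],
])

```text
time: 12.0
tool_pos: [0.579, 0.1321, 0.1337]
ee_rot: [1.854, 1.568, 0.124]
wrist_force: [-4.6, -0.2, 14.9]
width: 0.0213
```

carry_out([
  [1, 0.05, 0, 0, 0],
  [1, 0, 0, 0, 0],
  [1, 0, 0, 0, 0],
  [1, 0, 0, 0, 0],
])

```text
time: 12.4
tool_pos: [0.579, 0.1321, 0.1336]
ee_rot: [1.85, 1.568, 0.12]
wrist_force: [-5.2, 0.2, 16.5]
width: 0.0214
```

```bash
python3 st.py .579 .132 .135
```

```text
t 12.4 tcp [0.579  0.1321 0.1336] F [-5.21  0.2  16.48] w 0.021401796470456178
[[0.003, 0.9874, -0.1583], [0.0004, -0.1583, -0.9874], [-1.0, 0.0029, -0.0008]]
delta cm tool [-0.14  0.    0.01]
```

The stop is unmistakable: 16.5 N with no further travel, foot about 31 mm below the mouth. I relieve the load, open the fingers and rise.

carry_out([
  [1, -0.2, 0, 0, 0],
  [1, -0.2, 0, 0, 0],
  [1, 0, 0, 0, 0],
])

```text
time: 12.7
tool_pos: [0.5788, 0.132, 0.1338]
ee_rot: [1.752, 1.57, 0.022]
wrist_force: [-1.5, 0.3, 5.4]
width: 0.0216
```

carry_out([
  [0.7, 0, 0, 0, 0],
  [0.5, 0, 0, 0, 0],
  [0.4, 0, 0, 0, 0],
  [0.4, 0, 0, 0, 0],
  [0.4, 0, 0, 0, 0],
  [0.4, 0, 0, 0, 0],
])

```text
time: 13.3
tool_pos: [0.5787, 0.1319, 0.1333]
ee_rot: [-0.66, 1.571, -2.389]
wrist_force: [-0.0, -0.2, 0.1]
width: 0.0568
```

carry_out([
  [0.4, -0.5, 0, 0, 0],
  [0.4, -1.5, 0, 0, 0],
  [0.4, -2.5, 0, 0, 0],
  [0.4, -3, 0, 0, 0],
  [0.4, -3, 0, 0, 0],
  [0.4, -1.5, 0, 0, 0],
  [0.4, 0, 0, 0, 0],
  [0.4, 0, 0, 0, 0],
])

```text
time: 14.1
tool_pos: [0.5786, 0.1319, 0.253]
ee_rot: [-0.994, 1.57, -2.724]
wrist_force: [-0.5, 0.5, 0.2]
width: 0.0563
```

```bash
python3 st.py .55 .25 .2; python3 - <<'E'
from h import *
s=snap('side','pics/side6.png');t=snap('top','pics/top6.png')
a=cv2.resize(s['image'][90:190,240:340,::-1],(400,400),interpolation=cv2.INTER_CUBIC)
b=cv2.resize(t['image'][130:230,150:250,::-1],(400,400),interpolation=cv2.INTER_CUBIC)
cv2.imwrite('pics/c6.png',np.hstack([a,b]))
E
```

```text
t 14.1 tcp [0.5786 0.1319 0.253 ] F [-0.52  0.45  0.21] w 0.056314526762600924
[[-0.0004, 0.9874, -0.1584], [-0.0002, -0.1584, -0.9874], [-1.0, -0.0004, 0.0002]]
delta cm tool [  5.3   -4.69 -11.21]
```

View pics/c6.png

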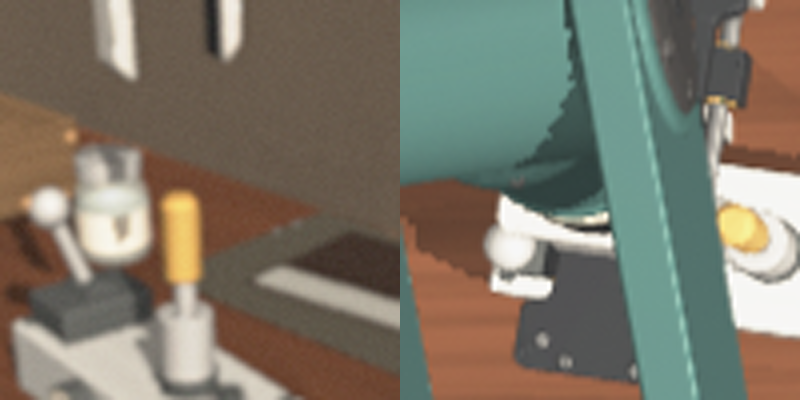

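The silencer stands upright in the port, unattended, with its top at about side (285,139). The toggle ball is at side (252,142) and top (178,192), still at its starting side. I move to the ball's −x side with closed fingers.

carry_out([
  [1, 0, -0.4, -0.6, 0],
  [1, 0, -0.8, -1.3, 0],
  [1, 0, -1.2, -2, 0],
  [1, 0, -1.3, -2.2, 0],
  [1, 0, -1.3, -2.2, 0],
  [1, 0, -1.2, -2, 0],
  [1, 0, -0.7, -1.2, 0],
  [1, 0, -0.4, -0.6, 0],
  [1, 0, 0, 0, 0],
  [1, 0, 0, 0, 0],
  [1, 0, 0, 0, 0],
])

```text
time: 15.3
tool_pos: [0.5262, 0.2622, 0.2534]
ee_rot: [0.342, 1.57, -1.389]
wrist_force: [-0.9, -0.3, 0.6]
width: 0.0
```

carry_out([
  [1, 1, 0, 0, 0],
  [1, 2.5, 0, 0, 0],
  [1, 3, 0, 0, 0],
  [1, 3, 0, 0, 0],
  [1, 2, 0, 0, 0],
  [1, 1, 0, 0, 0],
  [1, 0.5, 0, 0, 0],
  [1, 0, 0, 0, 0],
  [1, 0, 0, 0, 0],
])

```text
time: 16.2
tool_pos: [0.5266, 0.2632, 0.1248]
ee_rot: [2.071, 1.568, 0.341]
wrist_force: [-0.2, -0.6, -0.2]
width: -0.0
```

```bash
python3 st.py .609 .249 .123; python3 - <<'E'
from h import *
s=snap('side','pics/side7.png')
cv2.imwrite('pics/c7.png',cv2.resize(s['image'][90:190,220:320,::-1],(600,600),interpolation=cv2.INTER_CUBIC))
E
```

```text
t 16.2 tcp [0.5266 0.2632 0.1248] F [-0.17 -0.59 -0.16] w -4.7996984756758254e-05
[[0.0023, 0.9873, -0.1586], [0.0008, -0.1586, -0.9873], [-1.0, 0.0021, -0.0012]]
delta cm tool [0.2  8.36 0.09]
```

View pics/c7.png

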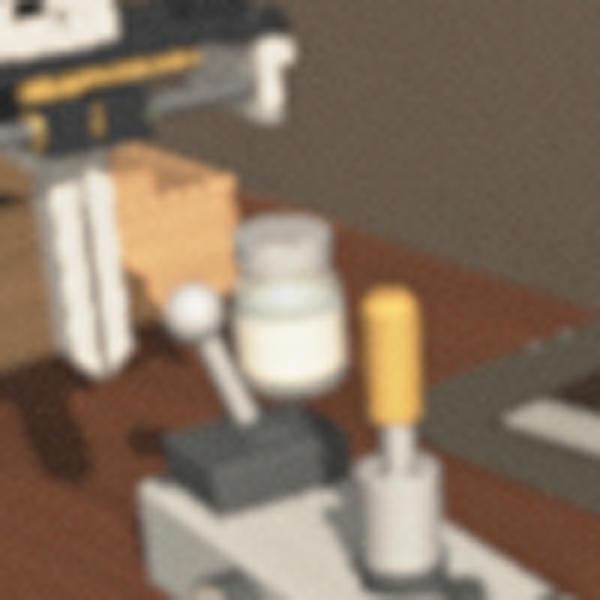

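The closed fingers stand at the ball's −x side (side tip (236,153), ball (252,142)). I swing it over.

carry_out([
  [1, 0, 0.7, 0, 0],
  [1, 0, 0.8, 0, 0],
  [1, 0, 0.8, 0, 0],
  [1, 0, 0.8, 0, 0],
  [1, 0, 0.8, 0, 0],
  [1, 0, 0.8, 0, 0],
  [1, 0, 0.8, 0, 0],
  [1, 0, 0.7, 0, 0],
  [1, 0, 0.5, 0, 0],
  [1, 0, 0.4, 0, 0],
  [1, 0, 0.3, 0, 0],
  [1, 0, 0.2, 0, 0],
  [1, 0, 0, 0, 0],
])

```text
time: 17.55
tool_pos: [0.601, 0.2509, 0.1233]
ee_rot: [0.533, 1.571, -1.197]
wrist_force: [-0.8, -0.2, 0.1]
width: 0.0006
```

carry_out([
  [1, 0, 0.2, 0, 0],
  [1, 0, 0.2, 0, 0],
  [1, 0, 0, 0, 0],
])

```text
time: 17.85
tool_pos: [0.605, 0.2503, 0.1235]
ee_rot: [1.671, 1.57, -0.059]
wrist_force: [-0.1, 0.2, -0.4]
width: 0.0012
```

carry_out([
  [1, 0, 0.2, 0, 0],
  [1, 0, 0.2, 0, 0],
  [1, 0, 0, 0, 0],
])

```text
time: 18.15
tool_pos: [0.6064, 0.2502, 0.1235]
ee_rot: [-1.461, 1.565, 3.093]
wrist_force: [-8.0, 0.7, 2.0]
width: 0.0007
```

The force rose to 8 N at the expected end position, so the lever is at its end stop. I back away and rise.

carry_out([
  [1, 0, 0.1, 0, 0],
  [1, 0, 0, 0, 0],
  [1, 0, -0.8, 0, 0],
  [1, 0, -1.5, 0, 0],
  [1, 0, -2, 0, 0],
  [1, 0, -2, 0, 0],
  [1, -1, -1, 0, 0],
  [1, -2.5, 0, 0, 0],
  [1, -3, 0, 0, 0],
  [1, -3, 0, 0, 0],
  [1, -1.5, -1, 0, 0],
  [1, 0, -2, 0, 0],
  [1, 0, -2, 0, 0],
  [1, 0, -2, 0, 0],
  [1, 0, -1, 0, 0],
  [1, 0, 0, 0, 0],
  [1, 0, 0, 0, 0],
])

```text
time: 19.85
tool_pos: [0.459, 0.2737, 0.2335]
ee_rot: [1.572, 1.57, -0.158]
wrist_force: [-0.6, 0.2, -0.7]
width: 0.0005
```

```bash
python3 st.py; python3 - <<'E'
from h import *
s=snap('side','pics/side8.png');t=snap('top','pics/top8.png')
a=cv2.resize(s['image'][110:190,230:310,::-1],(400,400),interpolation=cv2.INTER_CUBIC)
b=cv2.resize(t['image'][130:290,150:460,::-1],(775,400),interpolation=cv2.INTER_CUBIC)[:,:400]
cv2.imwrite('pics/c8.png',np.hstack([a,b]))
for th in(0,.15,.85,1.0):
    a=th-.5; p=np.array([.597+.07*np.sin(a)*.987,.251-.07*np.sin(a)*.159,.072+.07*np.cos(a)]); print(th,proj(s,p).round(1),proj(t,p).round(1))
E
```

```text
t 19.85 tcp [0.459  0.2737 0.2335] F [-0.62  0.17 -0.71] w 0.00045876282121622554
[[0.0009, 0.9874, -0.1584], [-0.0001, -0.1584, -0.9874], [-1.0, 0.0009, -0.0]]
0 [249.8 144.1] [176.8 195.6]
0.15 [253.  141.7] [177.  190.9]
0.85 [269.1 137.5] [180.7 168.3]
1.0 [272.4 138.2] [182.1 164.1]
```

View pics/c8.png

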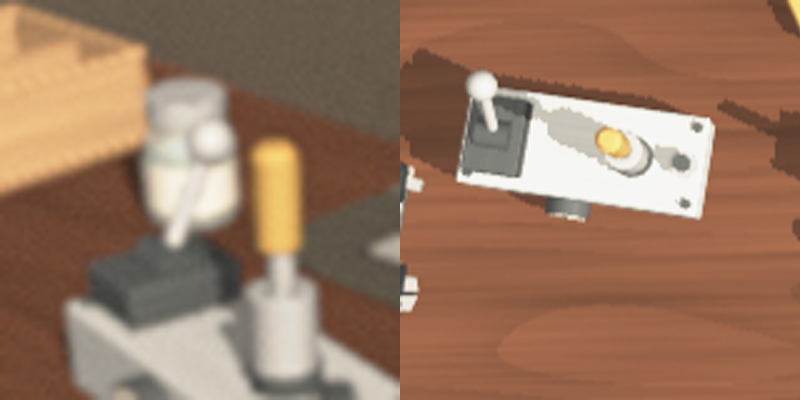

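The ball is at side (272.2,138.0) and top (182.8,164.4), against predictions for 1.0 rad of (272.4,138.2) and (182.1,164.1). The silencer is upright in the port and the gripper is clear. Handing in.

```bash
python3 -c "
from bench import robot
print(robot.close_job())"
```

```text
the job is handed in; nothing more can be done
None
```

The job is handed in. The brass silencer is bottomed upright in the push-fit port and the toggle valve is fully over. The interface gives no verdict, so this rests on my own checks.

- **Silencer:** I took it from the middle hole of the tool block and pushed it down until it stopped moving. The force rose to 16.5 N with the foot about 31 mm below the mouth. That was the highest reading I saw, though forces were only read at the end of each move. I relieved the load before opening the fingers.
- **Seal:** The push through the seal was lighter than described. I saw only 1–4 N at the ends of the moves, against the stated 4–10 N. Pictures showed the tube inside the sleeve and the grip unslipped, so I carried on.
- **Toggle:** I pushed the ball over until it met about 8 N at its end. In both views the ball sits within 1 pixel of where 1.0 rad should put it.
- **Final state:** The last pictures show the silencer upright in the port and the gripper clear of everything, after about 20 s of the 72 s allowed. I did not measure the other bench items again at the end. I saw no sign that they were touched.

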